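# Seal the pop-lid canisters and put the sound ones away

## Robot

A 6-joint arm with a two-finger parallel gripper is mounted at the origin on the work surface. World frame = base frame: x ahead of the robot, y to its left, z up, the work surface at z = 0. Lengths are in mm, angles in rad, forces in N, time in s.
With the tool pointing down it reaches from about 275 to 1000 mm from the base axis. Payload 8.4 kg.
Tool frame: the origin (TCP) lies on the mounting face of the last link; the fingertips stand 173 mm ahead of it and the grasp point (between the pads) lies 155 mm ahead of it; z points along the fingers, y is the direction in which the jaws open and shut (so a half turn about z gives the same grasp; the last joint's range is limited). The gripper opens to 85 mm and grips with 20 to 120 N. Pads are 22 mm wide; open, the fingers measure 114 mm over their backs; the gripper's body (76 mm by 85 mm) begins 54 mm behind the grasp point. The pads swing forward as they close: fully open they stand 13 mm farther back than shut.
Start: joints at [1.174, 0.353, 1.633, -0, 1.155, -0.002], TCP at [240.389, 576.925, 404.681] pointing down, gripper open.
Joint ranges: [-2.63, 2.63], [-0.92, 2.1], [0.06, 2.66], [-1.3, 4.44], [0, 2.69], [-3.02, 3.02]. Speed limits (rad/s): [2.22, 2.22, 2.79, 3.14, 3.14, 3.14].

## Interface

Orientations are given as [roll, pitch, yaw] about the fixed x, y, z axes, in that order (R = Rz(yaw) Ry(pitch) Rx(roll)).
In Python, from rig import readout, imaging, ticket gives the robot as it stands.
- The arm moves only by the tool step_arm, never from a script. Its argument "deltas" is a list of rows, each an object with "translation": the shift along the tool's x, y, z in cm, a list of three; "rot": the turn, a rotation vector about the tool's x, y, z in rad, a list of three. In form: [{"translation": [x, y, z], "rot": [rx, ry, rz]}, ...]. A call has 1 to 8 rows; each row is the pose to reach, as a shift and turn from the pose commanded when the call began, along the tool's axes at that moment; what a row does not reach only later rows make up. A row lasts 1/8 s, in which the tool goes at most 62.5 mm and 10.7 degrees, less where a joint would pass 70% of its speed; a pose out of reach is approached as far as the arm can. A call with a gripper value outside its range is refused whole. "grip" is the closure in counts, from 0 (fully open) to 255 (shut), set as the call begins (left out, the last holds). The fingers move at their own pace and stop on an object; "squeeze" is the grip in N (left out, the last holds). Time passes only in rows, so rows that repeat a pose let the fingers close. It gives the time, the measured TCP pose, the force and the opening at its end, in the units of the state.
- readout.sense(): the state, without advancing time (a new reading comes with each control period).
- imaging.grab_frame(name): name is "scene" or "top" or "wrist"; returns a dict with "image" (420x560x3 uint8, red, green, blue), "camera_matrix" (3x3 intrinsics, pixels), "world_to_cam" (4x4, takes a point from world to camera coordinates). Camera axes: x right, y up, looking along -z (the intrinsics and any distortion apply to the point x, -y, -z); pixel columns grow to the right and rows downward; lengths in mm; the calibration is good to about 2 mm. A picture is of the moment at which its call begins. There is no depth.
- ticket.sign_off(): hands the job in, once; it reports no verdict.
The state is a dict: "clock": time; "qpos": joint angles; "qvel": joint speeds; "joint_efforts": joint torques, N m; "eef_pos": TCP position; "tcp_rot": TCP orientation; "contact_force": force on the tool from outside, world axes, zero at the start; "wrist_torque": the same for the moment, N m; "opening": opening from 0.0 (shut) to 1.0 (fully open).
Only numpy, scipy, OpenCV 4.12 (cv2) and the standard library are available. Lean on these libraries where they do the work, as an engineer would, in place of code of your own. Each camera call takes 0.05 s, during which the arm holds its last target.

## Task

Press the round button on each of the three pop-lid canisters until it clicks down, feeling how hard it pushes back. Push the two that need a firm press fully home against the back of the wooden rack, one to a wide stall, and leave the one whose button gives way at a light touch standing where it is in front of the rack, because it needs a new seal. Keep the canisters upright and leave everything else on the shelf where it is.

Things in the scene. Friction and masses are not known exactly. Their poses are not given: they have to be found in the camera images.
- canister_a_mid (a point): Centre of canister a, 43 mm above its underside; z up, x and y square to its sides. Canisters a, b, c look the same: clear body 88 x 88 mm, 76 mm tall, with soap tablets inside; white lid 92 x 92 mm, its top 86 mm above the underside; 0.4 to 0.75 kg. They stand loose on the shelf, one roughly before each wide stall of the rack, in any order, turned up to 0.2 rad.
- canister_b_mid (a point): Centre of canister b, as for canister a.
- canister_c_mid (a point): Centre of canister c, as for canister a.
- button_a_top (a point): Centre of the top face of canister a's button: a white round button 58 mm across in the middle of the lid, popped up at the start with its top 15 mm above the lid (101 mm above the shelf). The point moves with the button: once clicked down it is 3 mm above the lid where the seal is sound, level with the lid where the seal has perished.
- button_b_top (a point): Centre of the top face of canister b's button, as for a.
- button_c_top (a point): Centre of the top face of canister c's button, as for a.
- button_a (a joint): How far canister a's button is pressed: 0 popped up, down about 0.012 m with a sound seal, about 0.015 m with a perished one. Two of the three need about 12 N to start moving, the third, whose seal has perished, about 3.5 N; they look the same, in any order. Resistance is greatest at the start of the stroke and falls; past 7 mm the button snaps down by itself and stays down.
- button_b (a joint): As button_a, for canister b.
- button_c (a joint): As button_a, for canister c.
- rack: Pale wooden rack fixed on the shelf, 572 mm long (its y), 96 mm deep (its x), 60 mm high: a back board and six partitions, each 12 mm thick, no floor, no top. Origin: centre of its footprint at shelf level; +x points away from the robot. Open front at x = -48 mm, inner face of the back board at x = +36 mm. Two narrow stalls, 70 mm wide, at y = -107 and +107 mm, hold bystanders.
- stall_0 (a point): The right-hand wide stall, at y = -214 mm in the rack's frame, 120 mm wide inside: the point on the shelf over which the centre of a canister stands when home. A canister is home when it touches the back board: its centre is then at x = -8 mm in the rack's frame and its front stands 4 mm out of the stall.
- stall_1 (a point): The middle wide stall, at y = 0 in the rack's frame, 120 mm wide inside: the point on the shelf over which the centre of a canister stands when home.
- stall_2 (a point): The left-hand wide stall, at y = +214 mm in the rack's frame, 120 mm wide inside: the point on the shelf over which the centre of a canister stands when home.
- funnel: Bystander: grey hard funnel standing mouth down in a narrow stall, mouth 62 mm across, 75 mm tall; origin at its underside.
- jar: Bystander: glass jar with steel cap in a narrow stall, 54 mm across, 70 mm tall; origin at its underside.
- dish: Bystander: round white ceramic dish, 140 mm across, 26 mm tall, on the shelf to the left of the rack; origin at its underside.
- peg_box: Bystander: wooden box of clothes pegs, 120 x 170 x 70 mm, on the shelf to the right of the rack; origin at its underside.

How it is judged:
By the outcome, as a careful person would: the job done as asked, in the order asked, and still so for the second after the job is handed in, with the robot touching nothing.
It also fails if it takes over 61 s, if anything falls off the work surface, if the arm or the gripper's body presses on something with over 40 N, if the wrist force passes 120 N, or if a joint passes its speed limit or range.

## Working session

There is one attempt and no reset: what is moved stays moved. The work goes in short steps, Python scripts to look and compute and a tool call to move; the robot and the scene stay as the last step left them, time stands still between calls to the robot, and variables do not carry over. Pictures are saved under pics/ and viewed, and the job is handed in when it is done.

Besides the shell and the picture viewer there is one more tool, called as a command line: name --argument value ..., lists and objects as JSON in quotes. step_arm: Moves the arm, as the interface text tells. Its arguments: {"type":"object","properties":{"deltas":{"type":"array","items":{"type":"object","properties":{"translation":{"type":"array","items":{"type":"number"}},"rot":{"type":"array","items":{"type":"number"}}}}},"grip":{"type":"number"},"squeeze":{"type":"number"}},"required":["deltas"]}

```bash
ls; mkdir -p pics
python3 - <<'E'
from rig import readout, imaging
import cv2
print(readout.sense())
for n in ("scene","top","wrist"):
    f=imaging.grab_frame(n); cv2.imwrite(f"pics/{n}0.png",cv2.cvtColor(f["image"],cv2.COLOR_RGB2BGR)); print(n,f["camera_matrix"].tolist(),f["world_to_cam"].round(4).tolist(),[k for k in f])
E
```

```text
pics
{'clock': 0.0, 'qpos': array([ 1.17364105e+00,  3.53645769e-01,  1.63415635e+00, -1.62195393e-05,
        1.15521923e+00, -2.39249320e-03]), 'qvel': array([-0.00118603, -0.00175541,  0.00127034,  0.00086123,  0.00033772,
        0.00039233]), 'joint_efforts': array([ 1.96619312e-04, -6.05230665e+01, -3.42079496e+01,  3.13501105e-04,
        8.76655744e-03,  5.91375780e-06]), 'eef_pos': array([240.27027147, 576.7018931 , 403.95349778]), 'tcp_rot': array([-3.14016393e+00,  1.14114329e-05,  2.74683644e+00]), 'contact_force': array([-0.73150709,  0.04780735, -0.20092426]), 'wrist_torque': array([-0.00211702, -0.0315678 , -0.017236  ]), 'opening': 0.9996009460163725}
scene [[476.0723469678074, 0.0, 275.7139455005117], [0.0, 476.0723469678074, 211.45475551070132], [0.0, 0.0, 1.0]] [[0.6059, 0.7953, 0.0216, -354.4312], [-0.466, 0.3327, 0.8199, 199.6776], [0.6448, -0.5068, 0.5722, -1725.8139], [0.0, 0.0, 0.0, 1.0]] ['image', 'camera_matrix', 'world_to_cam']
top [[516.8375010632176, 0.0, 281.1525271000161], [0.0, 516.8375010632176, 209.35884239458483], [0.0, 0.0, 1.0]] [[-0.0012, -1.0, -0.0065, -17.965], [0.9969, -0.0017, 0.0793, -556.8648], [-0.0793, -0.0063, 0.9968, -1493.0522], [0.0, 0.0, 0.0, 1.0]] ['image', 'camera_matrix', 'world_to_cam']
wrist [[363.8615782156885, 0.0, 277.2997963989389], [0.0, 363.8615782156885, 206.5718384450343], [0.0, 0.0, 1.0]] [[0.3855, 0.9227, -0.0011, -624.355], [-0.8834, 0.3687, -0.2893, 37.9921], [-0.2665, 0.1125, 0.9572, -379.6213], [0.0, 0.0, 0.0, 1.0]] ['image', 'camera_matrix', 'world_to_cam']
```

View pics/top0.png

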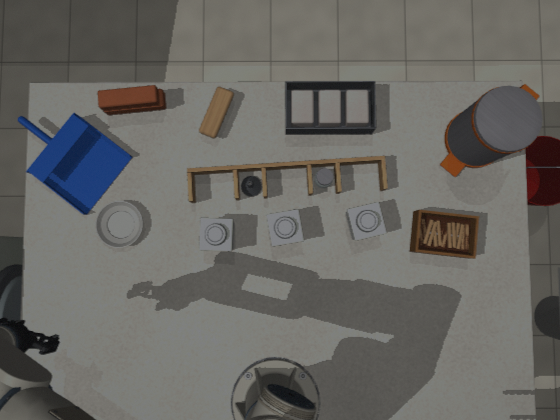

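View pics/scene0.png

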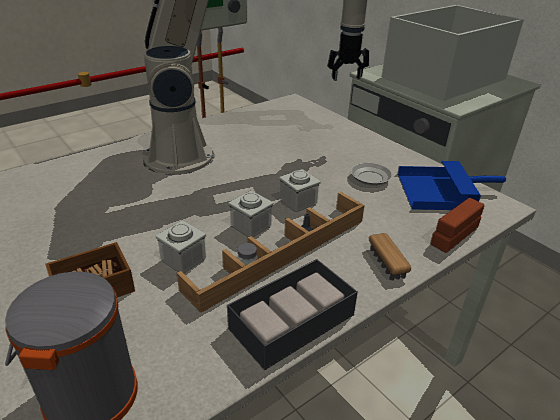

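View pics/wrist0.png

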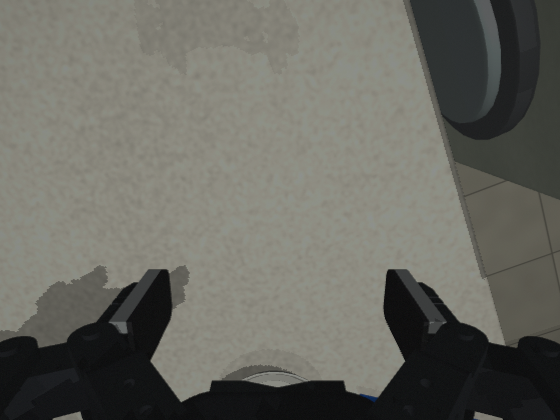

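The top view shows lids near (216,233), (285,227) and (367,221), with the rack behind them from about (190,185) to (385,175). Next I'll measure these.

```bash
cat > h.py <<'E'
import numpy as np, cv2
from rig import readout, imaging
def grab(n,save=None):
    f=imaging.grab_frame(n)
    if save: cv2.imwrite(save,cv2.cvtColor(f["image"],cv2.COLOR_RGB2BGR))
    return f
def ray(f,u,v,z):
    K=f["camera_matrix"];T=f["world_to_cam"];R=T[:3,:3];c=-R.T@T[:3,3]
    d=np.array([(u-K[0,2])/K[0,0],-(v-K[1,2])/K[1,1],-1.]);d=R.T@d
    return c+d*(z-c[2])/d[2]
def proj(f,p):
    K=f["camera_matrix"];T=f["world_to_cam"];q=T[:3,:3]@np.array(p)+T[:3,3]
    return np.array([K[0,2]+K[0,0]*q[0]/-q[2],K[1,2]+K[1,1]*(-q[1])/-q[2]])
E
python3 - <<'E'
from h import *
f=grab("top")
im=f["image"]
c=im[140:270,180:400]; cv2.imwrite("pics/crop.png",cv2.cvtColor(cv2.resize(c,None,fx=3.6,fy=3.6,interpolation=cv2.INTER_CUBIC),cv2.COLOR_RGB2BGR))
hsv=cv2.cvtColor(im,cv2.COLOR_RGB2HSV)
for p in [(216,246),(204,223),(216,233),(250,250),(230,235),(300,165),(189,190)]: print(p,im[p[1],p[0]],hsv[p[1],p[0]])
E
```

```text
(216, 246) [128 129 131] [110   6 131]
(204, 223) [128 130 133] [108  10 133]
(216, 233) [127 129 132] [108  10 132]
(250, 250) [128 128 123] [ 30  10 128]
(230, 235) [128 129 132] [113   8 132]
(300, 165) [45 36 27] [ 15 102  45]
(189, 190) [127 108  78] [ 18  98 127]
```

View pics/crop.png

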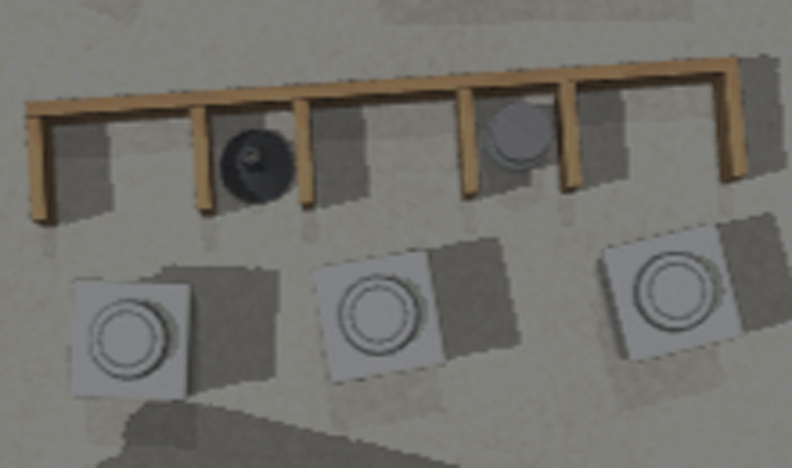

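```bash
cat > m.py <<'E'
from h import *
def lids(f,z=86,b=(195,400,200,260)):
    im=f["image"].astype(int); out=[]
    m=((im[...,2]-im[...,0]>=2)&(im[...,2]>100)).astype(np.uint8)
    m[:b[2]]=0;m[b[3]:]=0;m[:,:b[0]]=0;m[:,b[1]:]=0
    m=cv2.morphologyEx(m,cv2.MORPH_OPEN,np.ones((3,3),np.uint8))
    cs,_=cv2.findContours(m,cv2.RETR_EXTERNAL,cv2.CHAIN_APPROX_NONE)
    for c in cs:
        if cv2.contourArea(c)<400: continue
        p=np.array([ray(f,u,v,z)[:2] for u,v in c[:,0,:]],np.float32)
        r=cv2.minAreaRect(p); out.append(r)
    return sorted(out,key=lambda r:r[0][1])
if __name__=="__main__":
    f=grab("top")
    for r in lids(f): print("lid",np.round(r[0],1),np.round(r[1],1),round(r[2],1))
    hsv=cv2.cvtColor(f["image"],cv2.COLOR_RGB2HSV)
    m=((hsv[...,0]>10)&(hsv[...,0]<26)&(hsv[...,1]>70)&(hsv[...,2]>85)).astype(np.uint8)
    b=np.zeros_like(m);b[145:210,180:395]=1;m*=b
    cv2.imwrite("pics/mask.png",m*255)
    ys,xs=np.nonzero(m)
    p=np.array([ray(f,u,v,60)[:2] for u,v in zip(xs,ys)],np.float32)
    r=cv2.minAreaRect(p);print("rack",r)
    # rear edge fit and front/ends
    L=[];
    for u in range(195,382,2):
        v=np.nonzero(m[:,u])[0].min(); L.append(ray(f,u,v-.5,60)[:2])
    L=np.array(L);a=np.polyfit(L[:,1],L[:,0],1);print("rear line x=a*y+b",a,np.std(L[:,0]-np.polyval(a,L[:,1])),L[0],L[-1])
    print("box",cv2.boxPoints(r))
E
python3 m.py
```

```text
lid [ 519.4 -258.2] [87.8 87.9] 13.2
lid [501.5 -29.1] [87.5 88.2] 9.8
lid [482.7 164.7] [88.3 87.4] 87.9
rack ((643.9410400390625, -34.916473388671875), (95.0350112915039, 570.6658935546875), 3.5691745281219482)
rear line x=a*y+b [-6.29326695e-02  6.89301595e+02] 0.83631036823198 [675.15176852 228.93033536] [ 708.83203877 -306.56200396]
box [[ 578.7527   246.9049 ]
 [ 614.2787  -322.6541 ]
 [ 709.1294  -316.73785]
 [ 673.6034   252.82117]]
```

View pics/mask.png

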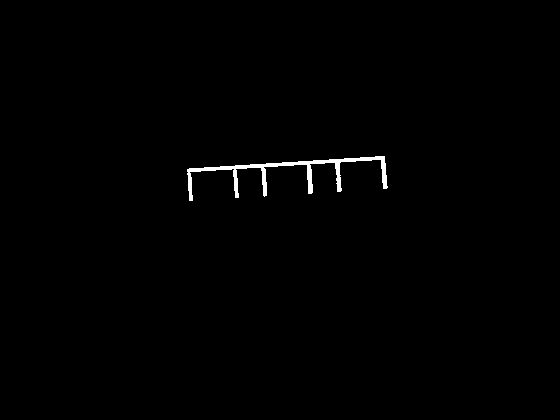

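```bash
cat > go.py <<'E'
from h import *
from scipy.spatial.transform import Rotation as Ro
import sys
T0=0.0625; RC=np.array([644.,-35.,0])
RR=Ro.from_euler("z",T0)
def rack2w(p): return RC+RR.apply(p)
def w2rack(p): return RR.inv().apply(np.array(p)-RC)
def pose(yaw,tilt=0.):
    # tool down with given yaw; tilt>0: tips forward (toward -tool x)
    return Ro.from_euler("xyz",[np.pi,0,yaw])*Ro.from_rotvec([0,-tilt,0])
def delta(tip,yaw,tilt=0.,L=173.):
    s=readout.sense(); p=s["eef_pos"]; R=Ro.from_euler("xyz",s["tcp_rot"])
    Rt=pose(yaw,tilt); tcp=np.array(tip)-Rt.apply([0,0,L])
    d=R.inv().apply(tcp-p); r=(R.inv()*Rt).as_rotvec()
    n=max(np.linalg.norm(d)/62.5,np.linalg.norm(r)/np.deg2rad(10.7))
    print("tip now",(p+R.apply([0,0,L])).round(1),"F",s["contact_force"].round(2),"t",s["clock"].round(2),"d cm",(d/10).round(2),"rot",r.round(3),"minrows",round(n,1))
E
python3 - <<'E'
from go import *
f=grab("top")
for u,v in [(215.8,233.9),(285.1,227.2),(367.2,221)]: print(ray(f,u,v,101).round(1))
for c in [(519.4,-258.2,0),(501.5,-29.1,0),(482.7,164.7,0)]: print(w2rack(c).round(1))
delta([482.5,165,125],np.pi+T0)
c=grab("wrist");T=c["world_to_cam"]
s=readout.sense();print("cam in tool",Ro.from_euler("xyz",s["tcp_rot"]).inv().apply(-T[:3,:3].T@T[:3,3]-s["eef_pos"]))
E
```

```text
[482.7 161.8 101. ]
[501.  -30.1 101. ]
[ 517.8 -257.6  101. ]
[-138.3 -215.     0. ]
[-141.9   14.8    0. ]
[-148.5  209.4    0. ]Traceback (most recent call last):
  File "<stdin>", line 5, in <module>
  File "go.py", line 16, in delta
    print("tip now",(p+R.apply([0,0,L])).round(1),"F",s["contact_force"].round(2),"t",s["clock"].round(2),"d cm",(d/10).round(2),"rot",r.round(3),"minrows",round(n,1))
                                                                                      ^^^^^^^^^^^^^^^^
AttributeError: 'float' object has no attribute 'round'
```

```bash
sed -i 's/s\["clock"\].round(2)/round(s["clock"],2)/' go.py
python3 - <<'E'
from go import *
delta([482.7,163.5,118],np.pi+T0)
c=grab("wrist");T=c["world_to_cam"]
s=readout.sense();print("cam in tool",Ro.from_euler("xyz",s["tcp_rot"]).inv().apply(-T[:3,:3].T@T[:3,3]-s["eef_pos"]))
E
```

```text
tip now [240.3 576.8 231.4] F [ 0.63 -0.42  0.43] t 0.3 d cm [-38.27 -28.83  11.36] rot [-0.    -0.    -0.457] minrows 7.9
cam in tool [7.28600353e+01 6.56097367e-02 3.04014127e+01]
```

step_arm --deltas '[{"translation": [-2,-1.5,0],"rot": [0,0,-0.03]},{"translation": [-7,-5.2,1],"rot": [0,0,-0.1]},{"translation": [-12.5,-9.4,2],"rot": [0,0,-0.18]},{"translation": [-18,-13.5,3.5],"rot": [0,0,-0.25]},{"translation": [-23,-17.3,5],"rot": [0,0,-0.31]},{"translation": [-28,-21.1,6.5],"rot": [0,0,-0.37]},{"translation": [-32.5,-24.5,7.5],"rot": [0,0,-0.42]},{"translation": [-36.5,-27.5,8.5],"rot": [0,0,-0.457]}]' --grip 255 --squeeze 40

```text
clock: 1.35
eef_pos: [470.9, 183.4, 320.2]
tcp_rot: [3.141, 0.001, -3.078]
contact_force: [-0.0, 0.4, 0.7]
opening: -0.003
```

```bash
python3 -c "
from go import *
delta([482.7,163.5,112],np.pi+T0);s=readout.sense();print(s['opening'],s['qpos'].round(2),s['qvel'].round(2))"
```

```text
tip now [471.1 183.5 147.2] F [-0.05  0.44  0.74] t 1.35 d cm [-1.05 -2.07  3.52] rot [0.    0.001 0.001] minrows 0.7
-0.002553442079506593 [ 0.37  0.27  1.96  0.    0.9  -1.27] [-0.97  0.21 -0.03 -0.   -0.19 -1.25]
```

step_arm --deltas '[{"translation": [0,0,0],"rot": [0,0,0]},{"translation": [0,0,0],"rot": [0,0,0]}]'

```text
clock: 1.6
eef_pos: [470.1, 185.2, 320.3]
tcp_rot: [3.141, -0.0, -3.081]
contact_force: [0.4, 0.6, -0.4]
opening: -0.001
```

```bash
python3 -c "
from go import *
delta([482.7,163.5,110],np.pi+T0);s=readout.sense();print(s['qvel'].round(3))"
```

```text
tip now [470.  185.2 147.3] F [ 0.38  0.55 -0.37] t 1.6 d cm [-1.13 -2.24  3.73] rot [ 0.    -0.    -0.002] minrows 0.7
[ 0.034 -0.009 -0.     0.001  0.001  0.   ]
```

step_arm --deltas '[{"translation": [-0.5,-1,1],"rot": [0,0,0]},{"translation": [-1,-2,2],"rot": [0,0,0]},{"translation": [-1.13,-2.24,3.2],"rot": [0,0,0]},{"translation": [-1.13,-2.24,3.7],"rot": [0,0,0]},{"translation": [-1.13,-2.24,3.7],"rot": [0,0,0]}]'

```text
clock: 2.22
eef_pos: [482.5, 163.7, 282.6]
tcp_rot: [-3.141, -0.001, -3.079]
contact_force: [0.5, -0.1, -0.9]
opening: -0.004
```

```bash
python3 -c "
from go import *
delta([482.7,163.5,101],np.pi+T0)
f=grab('scene'); im=f['image'][150:320,120:400]; cv2.imwrite('pics/s1.png',cv2.cvtColor(cv2.resize(im,None,fx=2.8,fy=2.8),cv2.COLOR_RGB2BGR))"
```

```text
tip now [482.3 163.6 109.6] F [ 0.47 -0.05 -0.87] t 2.23 d cm [-0.02 -0.02  0.86] rot [-0.    -0.001 -0.   ] minrows 0.1
```

View pics/s1.png

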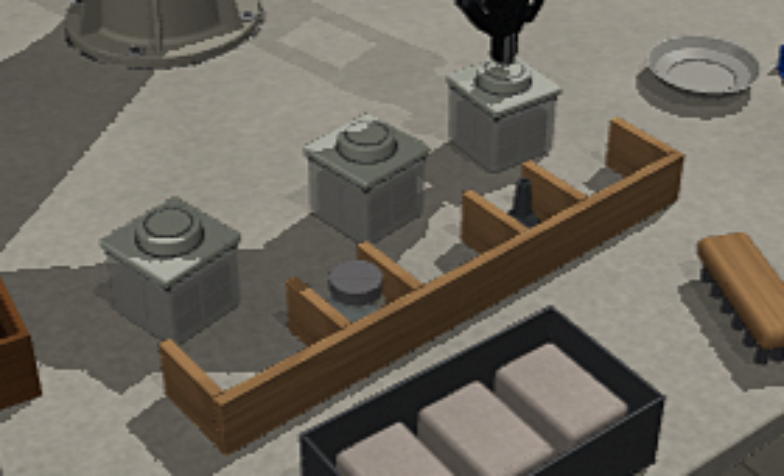

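The closed tips are centred just above the left button, at about (503,65) in the crop. I'll press it in small steps now.

step_arm --deltas '[{"translation": [0,0,0.4],"rot": [0,0,0]},{"translation": [0,0,0.7],"rot": [0,0,0]},{"translation": [0,0,0.7],"rot": [0,0,0]}]'

```text
clock: 2.65
eef_pos: [482.6, 163.6, 276.1]
tcp_rot: [-3.142, -0.0, -3.079]
contact_force: [0.4, 0.4, 0.2]
opening: -0.001
```

step_arm --deltas '[{"translation": [0,0,0.1],"rot": [0,0,0]},{"translation": [0,0,0.1],"rot": [0,0,0]}]'

```text
clock: 2.9
eef_pos: [482.7, 163.6, 275.3]
tcp_rot: [-3.142, 0.0, -3.079]
contact_force: [0.6, -0.2, 0.4]
opening: -0.0
```

step_arm --deltas '[{"translation": [0,0,0.1],"rot": [0,0,0]},{"translation": [0,0,0.1],"rot": [0,0,0]}]'

```text
clock: 3.15
eef_pos: [482.8, 163.6, 274.4]
tcp_rot: [3.142, 0.0, -3.079]
contact_force: [-0.8, -0.9, 3.9]
opening: 0.0
```

step_arm --deltas '[{"translation": [0,0,0.1],"rot": [0,0,0]},{"translation": [0,0,0.1],"rot": [0,0,0]}]'

```text
clock: 3.4
eef_pos: [482.8, 163.6, 273.3]
tcp_rot: [3.142, 0.0, -3.079]
contact_force: [-0.5, -0.2, 2.5]
opening: 0.002
```

step_arm --deltas '[{"translation": [0,0,0.1],"rot": [0,0,0]},{"translation": [0,0,0.1],"rot": [0,0,0]}]'

```text
clock: 3.65
eef_pos: [482.8, 163.6, 272.2]
tcp_rot: [3.142, 0.0, -3.079]
contact_force: [0.3, -0.7, 1.8]
opening: 0.001
```

step_arm --deltas '[{"translation": [0,0,0.2],"rot": [0,0,0]},{"translation": [0,0,0.2],"rot": [0,0,0]}]'

```text
clock: 3.9
eef_pos: [482.6, 163.6, 270.0]
tcp_rot: [-3.142, -0.0, -3.079]
contact_force: [0.1, -0.3, 0.2]
opening: -0.001
```

step_arm --deltas '[{"translation": [0,0,0.2],"rot": [0,0,0]},{"translation": [0,0,0.2],"rot": [0,0,0]}]'

```text
clock: 4.15
eef_pos: [482.5, 163.5, 267.9]
tcp_rot: [-3.141, -0.001, -3.079]
contact_force: [-0.4, 0.1, 0.4]
opening: -0.0
```

step_arm --deltas '[{"translation": [0,0,0.2],"rot": [0,0,0]},{"translation": [0,0,0.4],"rot": [0,0,0]},{"translation": [0,0,0.4],"rot": [0,0,0]}]'

```text
clock: 4.53
eef_pos: [482.6, 163.6, 264.1]
tcp_rot: [-3.142, -0.0, -3.079]
contact_force: [0.5, 0.2, -0.4]
opening: -0.002
```

```bash
python3 -c "
from go import *
f=grab('scene'); im=f['image'][150:250,220:380]; cv2.imwrite('pics/s2.png',cv2.cvtColor(cv2.resize(im,None,fx=4.5,fy=4.5),cv2.COLOR_RGB2BGR))
delta([501.2,-29.6,112],np.pi+T0)"
```

```text
tip now [482.6 163.5  91.1] F [0.96 0.51 0.81] t 4.58 d cm [ -0.65 -19.39  -2.09] rot [-0. -0. -0.] minrows 3.1
```

View pics/s2.png

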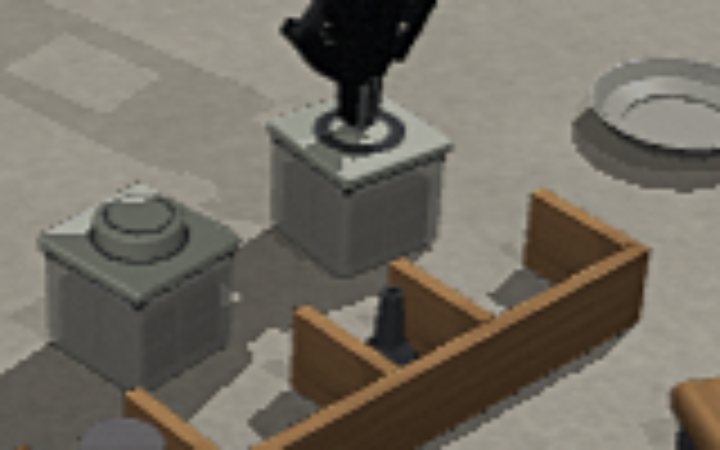

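The left button is clicked and level with the lid (dark ring at (360,132)). It peaked at about 4 N, so this is the perished one. Next is the middle canister.

step_arm --deltas '[{"translation": [0,0,-2],"rot": [0,0,0]},{"translation": [-0.1,-2,-4],"rot": [0,0,0]},{"translation": [-0.3,-7,-4.5],"rot": [0,0,0]},{"translation": [-0.5,-12,-4.5],"rot": [0,0,0]},{"translation": [-0.6,-16.5,-4.5],"rot": [0,0,0]},{"translation": [-0.65,-19,-4],"rot": [0,0,0]},{"translation": [-0.65,-19.4,-3],"rot": [0,0,0]},{"translation": [-0.65,-19.4,-2.1],"rot": [0,0,0]}]'

```text
clock: 5.58
eef_pos: [501.1, -29.5, 284.6]
tcp_rot: [3.141, -0.0, -3.08]
contact_force: [0.1, -0.0, 1.0]
opening: -0.003
```

step_arm --deltas '[{"translation": [0,0,0.4],"rot": [0,0,0]},{"translation": [0,0,0.8],"rot": [0,0,0]},{"translation": [0,0,0.8],"rot": [0,0,0]}]'

```text
clock: 5.95
eef_pos: [501.2, -29.1, 277.0]
tcp_rot: [3.142, -0.0, -3.079]
contact_force: [0.5, 1.3, 0.1]
opening: -0.002
```

step_arm --deltas '[{"translation": [0,0,0.1],"rot": [0,0,0]},{"translation": [0,0,0.1],"rot": [0,0,0]}]'

```text
clock: 6.2
eef_pos: [501.3, -29.6, 276.4]
tcp_rot: [-3.142, 0.0, -3.079]
contact_force: [0.5, 0.8, -0.3]
opening: 0.001
```

step_arm --deltas '[{"translation": [0,0,0.1],"rot": [0,0,0]},{"translation": [0,0,0.1],"rot": [0,0,0]}]'

```text
clock: 6.45
eef_pos: [501.3, -29.7, 275.3]
tcp_rot: [3.142, -0.0, -3.08]
contact_force: [0.1, -0.5, 0.4]
opening: 0.002
```

step_arm --deltas '[{"translation": [0,0,0.1],"rot": [0,0,0]},{"translation": [0,0,0.1],"rot": [0,0,0]}]'

```text
clock: 6.7
eef_pos: [501.3, -29.7, 274.5]
tcp_rot: [-3.142, 0.0, -3.079]
contact_force: [-1.7, -0.1, 4.1]
opening: -0.001
```

step_arm --deltas '[{"translation": [0,0,0.1],"rot": [0,0,0]},{"translation": [0,0,0.1],"rot": [0,0,0]}]'

```text
clock: 6.95
eef_pos: [501.4, -29.7, 273.9]
tcp_rot: [-3.142, 0.0, -3.079]
contact_force: [-2.9, 0.5, 10.6]
opening: -0.0
```

step_arm --deltas '[{"translation": [0,0,0.1],"rot": [0,0,0]},{"translation": [0,0,0.2],"rot": [0,0,0]},{"translation": [0,0,0.2],"rot": [0,0,0]}]'

```text
clock: 7.32
eef_pos: [501.3, -29.7, 271.6]
tcp_rot: [-3.142, 0.0, -3.079]
contact_force: [-2.1, 0.5, 7.4]
opening: 0.006
```

step_arm --deltas '[{"translation": [0,0,0.1],"rot": [0,0,0]},{"translation": [0,0,0.2],"rot": [0,0,0]},{"translation": [0,0,0.2],"rot": [0,0,0]}]'

```text
clock: 7.7
eef_pos: [501.3, -29.7, 269.3]
tcp_rot: [-3.142, 0.0, -3.079]
contact_force: [-0.3, -1.6, 2.7]
opening: 0.001
```

step_arm --deltas '[{"translation": [0,0,0.1],"rot": [0,0,0]},{"translation": [0,0,0.2],"rot": [0,0,0]},{"translation": [0,0,0.2],"rot": [0,0,0]}]'

```text
clock: 8.07
eef_pos: [501.1, -29.6, 267.0]
tcp_rot: [3.142, -0.001, -3.079]
contact_force: [0.1, -0.1, 0.3]
opening: 0.001
```

step_arm --deltas '[{"translation": [0,0,0.1],"rot": [0,0,0]},{"translation": [0,0,0.25],"rot": [0,0,0]},{"translation": [0,0,0.25],"rot": [0,0,0]}]'

```text
clock: 8.45
eef_pos: [501.2, -29.7, 264.6]
tcp_rot: [3.142, -0.0, -3.079]
contact_force: [0.4, 0.9, 0.1]
opening: -0.001
```

```bash
python3 -c "
from go import *
f=grab('scene'); im=f['image'][170:270,180:340]; cv2.imwrite('pics/s3.png',cv2.cvtColor(cv2.resize(im,None,fx=4.5,fy=4.5),cv2.COLOR_RGB2BGR))
delta([518.6,-258,110],np.pi+T0)"
```

```text
tip now [501.2 -29.6  91.7] F [ 0.03  0.6  -0.64] t 8.5 d cm [ -0.31 -22.9   -1.83] rot [ 0. -0. -0.] minrows 3.7
```

View pics/s3.png

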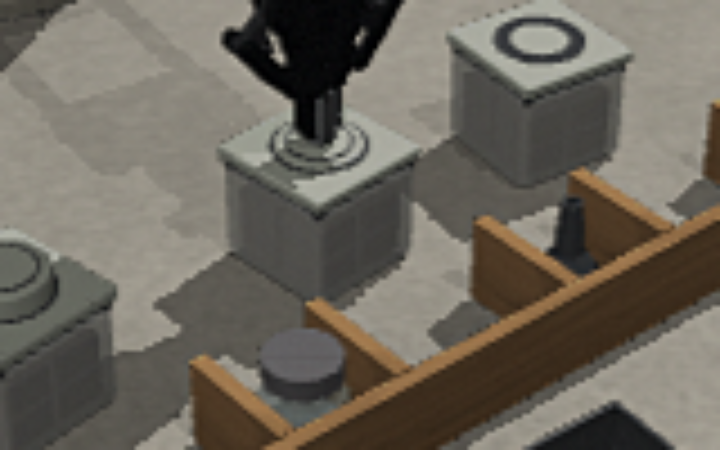

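The middle button is down, about 3 mm proud (disc at (320,145)). It peaked above 10.6 N, so it's firm. Now the right one.

step_arm --deltas '[{"translation": [0,0,-2],"rot": [0,0,0]},{"translation": [0,-2,-4],"rot": [0,0,0]},{"translation": [-0.1,-7.5,-4.5],"rot": [0,0,0]},{"translation": [-0.15,-13,-4.5],"rot": [0,0,0]},{"translation": [-0.2,-18.5,-4.5],"rot": [0,0,0]},{"translation": [-0.3,-22,-4],"rot": [0,0,0]},{"translation": [-0.3,-22.9,-2.6],"rot": [0,0,0]},{"translation": [-0.3,-22.9,-1.8],"rot": [0,0,0]}]'

```text
clock: 9.5
eef_pos: [518.0, -257.8, 281.5]
tcp_rot: [3.14, -0.001, -3.08]
contact_force: [-0.7, 0.1, -1.1]
opening: -0.004
```

step_arm --deltas '[{"translation": [0,0,0.4],"rot": [0,0,0]},{"translation": [0,0,0.7],"rot": [0,0,0]},{"translation": [0,0,0.7],"rot": [0,0,0]}]'

```text
clock: 9.88
eef_pos: [518.6, -257.3, 275.8]
tcp_rot: [3.142, -0.0, -3.078]
contact_force: [-0.5, 0.6, 0.4]
opening: -0.003
```

step_arm --deltas '[{"translation": [0,0,0.1],"rot": [0,0,0]},{"translation": [0,0,0.1],"rot": [0,0,0]}]'

```text
clock: 10.12
eef_pos: [518.5, -257.9, 274.9]
tcp_rot: [-3.141, 0.0, -3.079]
contact_force: [0.4, 0.5, -0.2]
opening: 0.001
```

step_arm --deltas '[{"translation": [0,0,0.1],"rot": [0,0,0]},{"translation": [0,0,0.1],"rot": [0,0,0]}]'

```text
clock: 10.38
eef_pos: [518.6, -258.0, 274.5]
tcp_rot: [-3.141, 0.0, -3.08]
contact_force: [-2.2, 0.4, 7.3]
opening: -0.002
```

step_arm --deltas '[{"translation": [0,0,0.1],"rot": [0,0,0]},{"translation": [0,0,0.1],"rot": [0,0,0]}]'

```text
clock: 10.62
eef_pos: [518.6, -258.1, 273.8]
tcp_rot: [-3.141, 0.001, -3.08]
contact_force: [-2.6, 1.5, 10.3]
opening: -0.001
```

step_arm --deltas '[{"translation": [0,0,0.1],"rot": [0,0,0]},{"translation": [0,0,0.1],"rot": [0,0,0]}]'

```text
clock: 10.88
eef_pos: [518.6, -258.1, 272.6]
tcp_rot: [-3.141, 0.001, -3.08]
contact_force: [-1.7, 2.1, 8.0]
opening: -0.006
```

step_arm --deltas '[{"translation": [0,0,0.1],"rot": [0,0,0]},{"translation": [0,0,0.1],"rot": [0,0,0]}]'

```text
clock: 11.12
eef_pos: [518.6, -258.0, 271.4]
tcp_rot: [-3.141, 0.001, -3.08]
contact_force: [-0.8, 0.8, 6.7]
opening: -0.003
```

step_arm --deltas '[{"translation": [0,0,0.2],"rot": [0,0,0]},{"translation": [0,0,0.4],"rot": [0,0,0]},{"translation": [0,0,0.4],"rot": [0,0,0]}]'

```text
clock: 11.5
eef_pos: [518.4, -258.0, 266.5]
tcp_rot: [3.141, -0.0, -3.079]
contact_force: [0.7, -0.2, 0.2]
opening: -0.002
```

step_arm --deltas '[{"translation": [0,0,0.15],"rot": [0,0,0]},{"translation": [0,0,0.3],"rot": [0,0,0]},{"translation": [0,0,0.3],"rot": [0,0,0]}]'

```text
clock: 11.88
eef_pos: [518.4, -258.0, 263.6]
tcp_rot: [3.141, -0.0, -3.079]
contact_force: [0.4, -0.2, -0.1]
opening: 0.001
```

```bash
python3 -c "
from go import *
f=grab('scene'); im=f['image'][200:300,130:290]; cv2.imwrite('pics/s4.png',cv2.cvtColor(cv2.resize(im,None,fx=4.5,fy=4.5),cv2.COLOR_RGB2BGR))
delta([400,-245,150],np.pi+T0)"
```

```text
tip now [ 518.4 -258.    90.6] F [0.46 0.06 0.31] t 11.93 d cm [11.74  2.04 -5.93] rot [ 0. -0. -0.] minrows 2.1
```

View pics/s4.png

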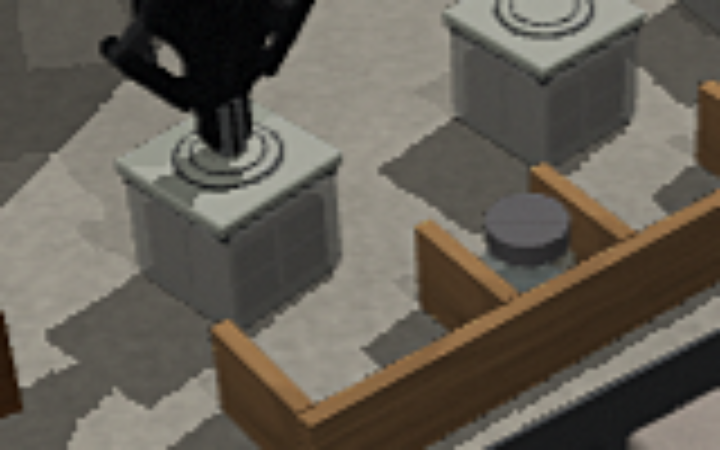

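The right button is down and about 3 mm proud, peaking above 10.3 N, so it's firm too. Now I'll go behind the right canister with the fingers half open and tilted, so the tips push low.

step_arm --deltas '[{"translation": [0,0,-3],"rot": [0,0,0]},{"translation": [2,0,-6],"rot": [0,0,0]},{"translation": [6,0,-6.5],"rot": [0,0,0]},{"translation": [10,0,-6],"rot": [0,0,0]},{"translation": [11,0,-6],"rot": [0,0,0]},{"translation": [11,0,-6],"rot": [0,0,0]}]' --grip 105

```text
clock: 12.68
eef_pos: [408.7, -265.1, 324.1]
tcp_rot: [-3.141, 0.001, -3.08]
contact_force: [-0.0, 0.4, -0.2]
opening: 0.589
```

```bash
python3 -c "
from go import *
for r in lids(grab('top')) if 0 else []: pass
import m
for r in m.lids(grab('top','pics/t2.png')): print(np.round(r[0],1),np.round(r[1],1),round(r[2],1),w2rack([*r[0],0]).round(1))
c=np.array([519,-258,0]);y=.23
delta(list((c-87*np.array([np.cos(y),np.sin(y),0]))[:2])+[28],np.pi+y,0.2);print(readout.sense()['opening'])"
```

```text
[ 519.7 -258.2] [88.1 88.6] 13.8 [-138. -215.    0.]
[501.5 -29.2] [87.5 88.3] 9.8 [-141.9   14.7    0. ]
[482.8 164.6] [88.1 87.3] 87.9 [-148.4  209.3    0. ]
tip now [ 409.6 -265.3  151.1] F [ 1.01 -0.19  0.64] t 12.72 d cm [ 1.   -1.98 12.66] rot [-0.018 -0.198 -0.168] minrows 2.1
0.5861546896705301
```

View pics/t2.png

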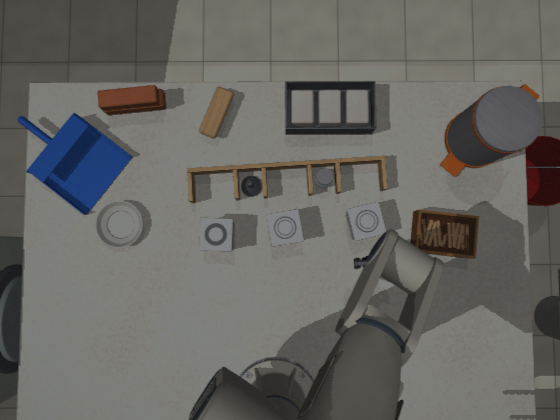

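The canisters haven't moved and the arm is clear of the peg box. Going down behind the right one.

step_arm --deltas '[{"translation": [0.3,-0.6,2],"rot": [-0.005,-0.06,-0.05]},{"translation": [0.6,-1.2,5],"rot": [-0.01,-0.12,-0.1]},{"translation": [1,-1.98,8],"rot": [-0.018,-0.198,-0.168]},{"translation": [1,-1.98,11],"rot": [-0.018,-0.198,-0.168]},{"translation": [1,-1.98,12.6],"rot": [-0.018,-0.198,-0.168]},{"translation": [1,-1.98,12.6],"rot": [-0.018,-0.198,-0.168]}]'

```text
clock: 13.48
eef_pos: [400.5, -285.1, 196.9]
tcp_rot: [3.139, 0.198, -2.911]
contact_force: [-0.0, -0.3, 0.8]
opening: 0.59
```

```bash
python3 -c "
from go import *
c=np.array([519.3,-258.1,0]);y=.235
delta(list((c-60*np.array([np.cos(y),np.sin(y),0]))[:2])+[28],np.pi+y,0.2)
f=grab('scene'); im=f['image'][170:300,90:290]; cv2.imwrite('pics/s5.png',cv2.cvtColor(cv2.resize(im,None,fx=4,fy=4),cv2.COLOR_RGB2BGR))
grab('wrist','pics/w5.png')
"
```

```text
tip now [ 433.4 -276.8   27.3] F [-0.   -0.26  0.83] t 13.47 d cm [-2.71 -0.14  0.48] rot [ 0.002 -0.002 -0.004] minrows 0.4
```

View pics/s5.png

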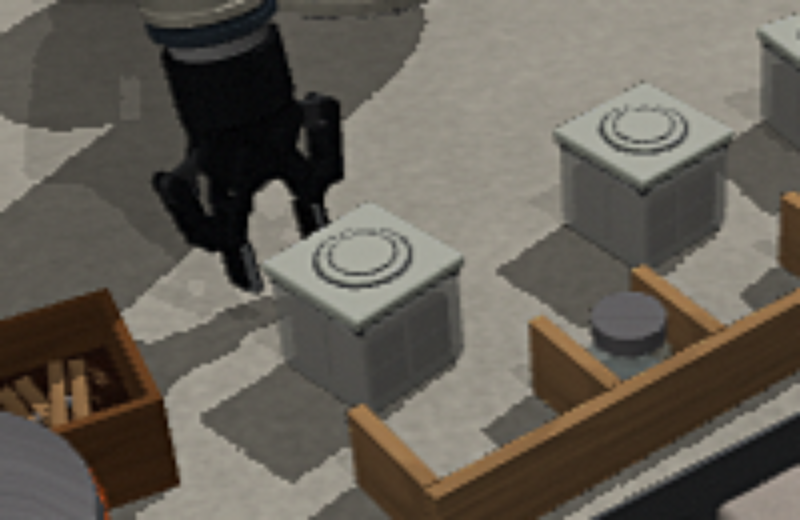

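View pics/w5.png

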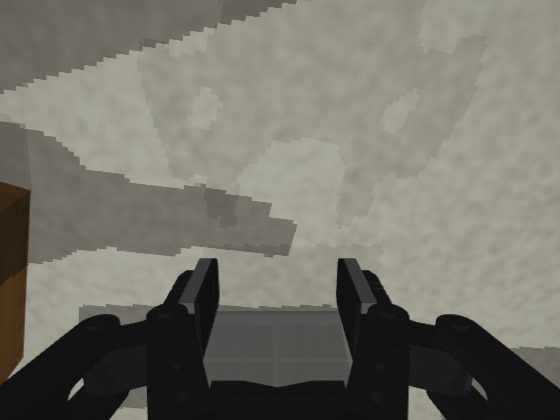

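```bash
cat > plan.py <<'E'
from go import *
def rows(way,off=55.,z=28.,tilt=.2,L=173.):
    """way: list of (rack x, rack y, rel yaw) of canister centre"""
    s=readout.sense(); p=s["eef_pos"]; R=Ro.from_euler("xyz",s["tcp_rot"])
    for x,y,a in way:
        tip=rack2w([x-off*np.cos(a),y-off*np.sin(a),z]); Rt=pose(np.pi+T0+a,tilt)
        tcp=tip-Rt.apply([0,0,L]); print((R.inv().apply(tcp-p)/10).round(2).tolist(),(R.inv()*Rt).as_rotvec().round(3).tolist())
E
python3 -c "
from plan import *
x=np.array([-146,-138,-130,-122,-114,-106,-98,-90]);a=np.interp(x,[-134,-80],[.175,0])
rows([(X,-214.5,A) for X,A in zip(x,a)])"
```

```text
[-2.42, 0.05, 0.57] [-0.001, -0.001, -0.006]
[-3.19, -0.09, 0.72] [-0.001, -0.001, -0.006]
[-3.97, -0.11, 0.88] [0.002, -0.001, 0.007]
[-4.74, -0.01, 1.03] [0.007, -0.001, 0.032]
[-5.53, 0.09, 1.19] [0.012, -0.001, 0.057]
[-6.32, 0.19, 1.35] [0.017, -0.001, 0.083]
[-7.11, 0.28, 1.51] [0.023, -0.001, 0.108]
[-7.91, 0.38, 1.67] [0.028, -0.001, 0.134]
```

step_arm --deltas '[{"translation": [-1.2,0,0.25],"rot": [0,0,-0.003]},{"translation": [-2.4,0,0.5],"rot": [0,0,-0.006]},{"translation": [-3.2,-0.05,0.65],"rot": [0,0,-0.006]},{"translation": [-4,-0.1,0.8],"rot": [0.002,0,0.007]},{"translation": [-4.75,0,0.97],"rot": [0.007,0,0.032]},{"translation": [-5.5,0.1,1.13],"rot": [0.012,0,0.057]},{"translation": [-6.3,0.2,1.3],"rot": [0.017,0,0.083]},{"translation": [-7.1,0.3,1.46],"rot": [0.023,0,0.108]}]'

```text
clock: 14.58
eef_pos: [469.7, -265.3, 197.3]
tcp_rot: [3.14, 0.197, -3.023]
contact_force: [-4.4, 0.2, 2.3]
opening: 0.588
```

```bash
python3 -c "
from plan import *
import m
x=np.array([-90,-82,-74,-66,-58,-50,-42,-36]);a=np.interp(x,[-134,-80],[.175,0])
rows([(X,-214.5,A) for X,A in zip(x,a)])
f=grab('top','pics/t3.png')
for r in m.lids(f,b=(195,400,160,260)): print(np.round(r[0],1),np.round(r[1],1),round(r[2],1),w2rack([*r[0],0]).round(1))
f=grab('scene'); im=f['image'][170:300,90:290]; cv2.imwrite('pics/s6.png',cv2.cvtColor(cv2.resize(im,None,fx=4,fy=4),cv2.COLOR_RGB2BGR))
"
```

```text
[-0.9, 0.1, 0.15] [0.006, -0.003, 0.024]
[-1.69, 0.29, 0.31] [0.011, -0.003, 0.049]
[-2.48, 0.3, 0.47] [0.012, -0.003, 0.055]
[-3.26, 0.26, 0.62] [0.012, -0.003, 0.055]
[-4.04, 0.21, 0.78] [0.012, -0.003, 0.055]
[-4.83, 0.17, 0.93] [0.012, -0.003, 0.055]
[-5.61, 0.12, 1.09] [0.012, -0.003, 0.055]
[-6.2, 0.09, 1.21] [0.012, -0.003, 0.055]
[ 556.1 -255.3] [87.6 88.7] 7.4 [-101.5 -214.4    0. ]
[501.3 -29.2] [87.5 88.5] 9.5 [-142.1   14.7    0. ]
[482.7 164.7] [88.2 87.4] 87.9 [-148.5  209.3    0. ]
```

View pics/s6.png

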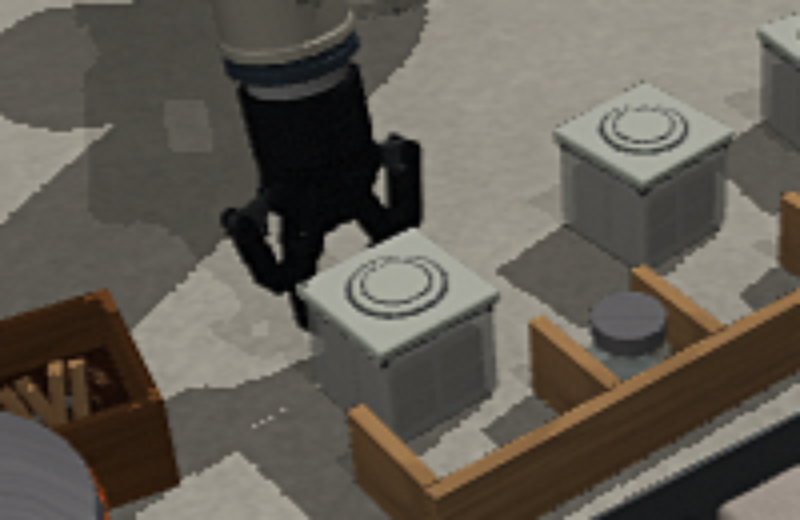

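The push is tracking well: canister upright at rack (-101.5, -214.4), turning square. Continuing into the stall.

step_arm --deltas '[{"translation": [-0.9,0.1,0.15],"rot": [0.006,0,0.024]},{"translation": [-1.7,0.28,0.31],"rot": [0.011,0,0.049]},{"translation": [-2.5,0.3,0.47],"rot": [0.012,0,0.055]},{"translation": [-3.3,0.26,0.62],"rot": [0.012,0,0.055]},{"translation": [-4.1,0.21,0.78],"rot": [0.012,0,0.055]},{"translation": [-4.9,0.17,0.93],"rot": [0.012,0,0.055]},{"translation": [-5.6,0.12,1.09],"rot": [0.012,0,0.055]},{"translation": [-6.2,0.09,1.2],"rot": [0.012,0,0.055]}]'

```text
clock: 15.68
eef_pos: [532.9, -257.2, 197.9]
tcp_rot: [-3.141, 0.199, -3.077]
contact_force: [-2.5, 0.9, -1.5]
opening: 0.588
```

```bash
python3 -c "
from plan import *
import m
x=np.array([-28,-20,-14,-10,-7])
rows([(X,-214.2,0) for X in x])
f=grab('top','pics/t4.png')
for r in m.lids(f,b=(195,400,160,260)): print(np.round(r[0],1),np.round(r[1],1),round(r[2],1),w2rack([*r[0],0]).round(1))
"
```

```text
[-0.72, 0.06, 0.18] [-0.001, -0.001, 0.002]
[-1.5, 0.06, 0.34] [-0.001, -0.001, 0.002]
[-2.09, 0.06, 0.46] [-0.001, -0.001, 0.002]
[-2.48, 0.06, 0.54] [-0.001, -0.001, 0.002]
[-2.78, 0.06, 0.6] [-0.001, -0.001, 0.002]
[ 619.9 -252.2] [87.4 88.2] 4.1 [ -37.6 -215.2    0. ]
[501.7 -29.2] [87.8 88.5] 9.8 [-141.7   14.7    0. ]
[482.7 164.6] [88.1 87.4] 87.9 [-148.5  209.3    0. ]
```

View pics/t4.png

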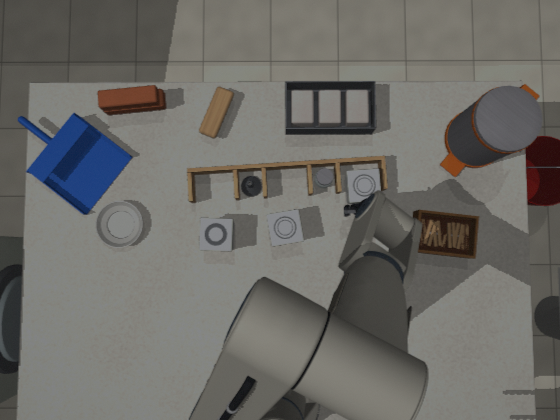

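step_arm --deltas '[{"translation": [-0.7,0.06,0.15],"rot": [0,0,0]},{"translation": [-1.4,0.06,0.3],"rot": [0,0,0]},{"translation": [-1.9,0.06,0.4],"rot": [0,0,0]},{"translation": [-2.2,0.06,0.47],"rot": [0,0,0]},{"translation": [-2.2,0.06,0.47],"rot": [0,0,0]}]'

```text
clock: 16.35
eef_pos: [555.3, -255.2, 197.8]
tcp_rot: [-3.14, 0.199, -3.077]
contact_force: [-1.1, -0.3, 0.1]
opening: 0.588
```

step_arm --deltas '[{"translation": [-0.2,0,0.04],"rot": [0,0,0]},{"translation": [-0.2,0,0.04],"rot": [0,0,0]}]'

```text
clock: 16.6
eef_pos: [556.9, -255.0, 197.6]
tcp_rot: [-3.141, 0.198, -3.077]
contact_force: [-2.5, 0.2, 2.3]
opening: 0.588
```

step_arm --deltas '[{"translation": [-0.2,0,0.04],"rot": [0,0,0]},{"translation": [-0.2,0,0.04],"rot": [0,0,0]}]'

```text
clock: 16.85
eef_pos: [559.0, -254.9, 197.6]
tcp_rot: [-3.141, 0.199, -3.077]
contact_force: [-3.1, 0.0, 2.5]
opening: 0.584
```

step_arm --deltas '[{"translation": [-0.2,0,0.04],"rot": [0,0,0]},{"translation": [-0.2,0,0.04],"rot": [0,0,0]}]'

```text
clock: 17.1
eef_pos: [561.2, -254.8, 197.6]
tcp_rot: [-3.141, 0.199, -3.077]
contact_force: [-3.1, -0.0, 0.5]
opening: 0.591
```

step_arm --deltas '[{"translation": [-0.1,0,0.02],"rot": [0,0,0]},{"translation": [-0.1,0,0.02],"rot": [0,0,0]}]'

```text
clock: 17.35
eef_pos: [562.0, -254.7, 197.6]
tcp_rot: [-3.141, 0.199, -3.077]
contact_force: [-3.1, -0.2, 1.7]
opening: 0.589
```

step_arm --deltas '[{"translation": [-0.1,0,0.02],"rot": [0,0,0]},{"translation": [-0.1,0,0.02],"rot": [0,0,0]}]'

```text
clock: 17.6
eef_pos: [562.5, -254.7, 197.6]
tcp_rot: [-3.141, 0.197, -3.077]
contact_force: [-7.3, -0.8, 4.4]
opening: 0.588
```

step_arm --deltas '[{"translation": [-0.1,0,0.02],"rot": [0,0,0]},{"translation": [-0.1,0,0.02],"rot": [0,0,0]}]'

```text
clock: 17.85
eef_pos: [562.8, -254.7, 197.5]
tcp_rot: [3.142, 0.196, -3.077]
contact_force: [-11.6, -0.9, 8.6]
opening: 0.587
```

step_arm --deltas '[{"translation": [-0.1,0,0.02],"rot": [0,0,0]},{"translation": [-0.1,0,0.02],"rot": [0,0,0]}]'

```text
clock: 18.1
eef_pos: [563.2, -254.6, 197.4]
tcp_rot: [3.141, 0.194, -3.077]
contact_force: [-16.4, -2.0, 11.1]
opening: 0.588
```

```bash
python3 -c "
from plan import *
import m
f=grab('top')
cv2.imwrite('pics/c5.png',cv2.cvtColor(cv2.resize(f['image'][145:260,180:400],None,fx=3.6,fy=3.6,interpolation=cv2.INTER_CUBIC),cv2.COLOR_RGB2BGR))
for r in m.lids(f,b=(195,400,160,260)): print(np.round(r[0],1),np.round(r[1],1),round(r[2],1),w2rack([*r[0],0]).round(1))
f=grab('scene'); im=f['image'][170:300,90:290]; cv2.imwrite('pics/s7.png',cv2.cvtColor(cv2.resize(im,None,fx=4,fy=4),cv2.COLOR_RGB2BGR))
"
```

```text
[ 648.6 -247.4] [90.3 85.3] 89.9 [  -8.6 -212.3    0. ]
[501.5 -29.2] [87.5 88.5] 9.8 [-141.9   14.7    0. ]
[482.8 164.5] [88.  87.4] 87.8 [-148.5  209.2    0. ]
```

View pics/c5.png

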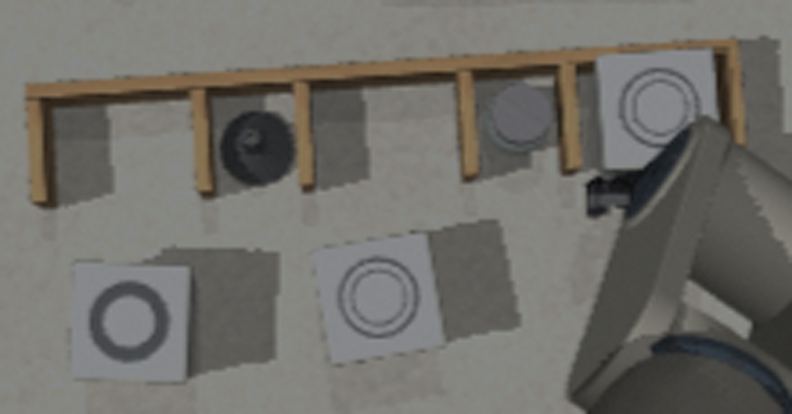

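View pics/s7.png

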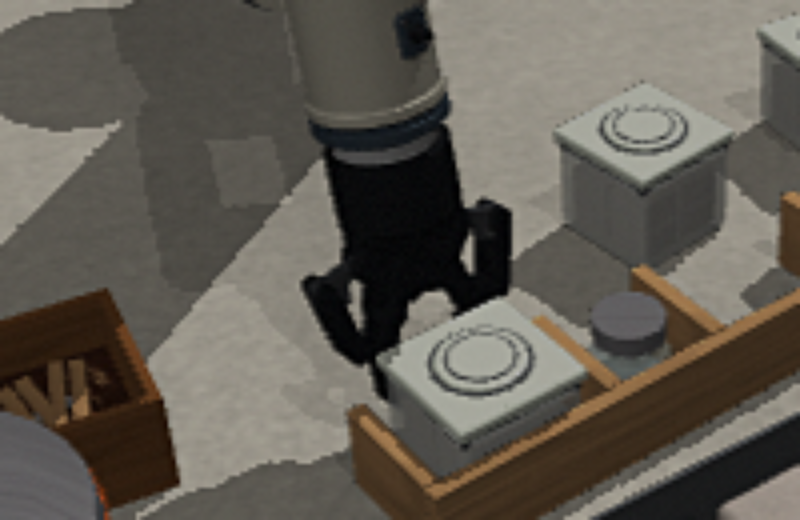

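Home: the force rose to 16 N against the board and the centre measures x = -8.6 mm. Backing off, then on to the middle canister.

step_arm --deltas '[{"translation": [1,0,-0.2],"rot": [0,0,0]},{"translation": [4,0,-0.8],"rot": [0,0,0]},{"translation": [8,0,-2],"rot": [0,0,0]},{"translation": [12,1,-4],"rot": [0,0,0]},{"translation": [15,5,-6],"rot": [0,0,0]},{"translation": [16,10,-7],"rot": [0,0,0]},{"translation": [16,12,-7],"rot": [0,0,0]},{"translation": [16,12,-7],"rot": [0,0,0]}]'

```text
clock: 19.2
eef_pos: [387.1, -144.9, 235.0]
tcp_rot: [-3.14, 0.2, -3.075]
contact_force: [1.1, -0.4, 0.3]
opening: 0.593
```

```bash
python3 -c "
from plan import *
import m
f=grab('top')
for r in m.lids(f,b=(195,400,160,260)): print(np.round(r[0],1),np.round(r[1],1),round(r[2],1),w2rack([*r[0],0]).round(1))
rows([(-142,14.7,.108)],off=90)
"
```

```text
[ 649.2 -249. ] [86.6 90.3] 2.2 [  -8.2 -213.9    0. ]
[501.6 -29.1] [87.7 88.3] 9.8 [-141.7   14.8    0. ]
[481.6 164.7] [87.2 86.7] 89.9 [-149.6  209.5    0. ]
[0.99, 9.58, 3.61] [-0.023, 0.0, -0.102]
```

The right one reads (-8.2, -213.9), so it's home. The middle one stands 14.8 mm off its stall's axis, and each side has only 14 mm of clearance. So I'll nudge it from its left side towards -y and square it first, with the tool turned 90°.

```bash
python3 -c "
from plan import *
a=-np.pi/2+.108
rows([(-141.8,14.8,a)],off=78,z=115)
rows([(-141.8,14.8,a)],off=78,z=28)
print(readout.sense()['qpos'].round(2))
"
```

```text
[-11.73, 22.06, -2.71] [0.29, 0.002, 1.437]
[-10.0, 22.07, 5.81] [0.29, 0.002, 1.437]
[-0.4   0.27  2.27  0.21  0.43 -2.22]
```

step_arm --deltas '[{"translation": [1.5,1,-5],"rot": [0.01,0,0.05]},{"translation": [1,4,-9],"rot": [0.04,0,0.2]},{"translation": [0,8,-10],"rot": [0.077,0,0.38]},{"translation": [-2,12,-10],"rot": [0.113,0,0.56]},{"translation": [-4,15,-10],"rot": [0.149,0,0.74]},{"translation": [-6,18,-10],"rot": [0.186,0,0.92]},{"translation": [-8,20,-10],"rot": [0.222,0,1.1]},{"translation": [-10,21,-9],"rot": [0.258,0.001,1.28]}]'

```text
clock: 20.25
eef_pos: [455.7, 70.3, 343.2]
tcp_rot: [3.14, 0.197, 2.166]
contact_force: [-0.7, 0.2, 1.1]
opening: 0.589
```

```bash
python3 -c "
from plan import *
a=-np.pi/2+.108
rows([(-141.8,14.8,a)],off=78,z=115)
rows([(-141.8,14.8,a)],off=78,z=28)
print(readout.sense()['qpos'].round(2), readout.sense()['qvel'].round(2))
"
```

```text
[0.6, 2.85, 5.87] [0.085, -0.003, 0.416]
[2.3, 2.84, 14.4] [0.085, -0.003, 0.416]
[ 0.22  0.16  2.06 -0.24  0.86 -0.23] [ 0.2   0.46 -0.41 -0.17  0.27  1.79]
```

step_arm --deltas '[{"translation": [0,0,0],"rot": [0,0,0]},{"translation": [0,0,0],"rot": [0,0,0]},{"translation": [0,0,0],"rot": [0,0,0]}]'

```text
clock: 20.62
eef_pos: [453.0, 68.2, 342.4]
tcp_rot: [-3.139, 0.196, 2.172]
contact_force: [-0.6, -0.2, 0.2]
opening: 0.588
```

```bash
python3 -c "
from plan import *
a=-np.pi/2+.108
rows([(-141.8,14.8,a)],off=78,z=115)
rows([(-141.8,14.8,a)],off=78,z=28)
print(readout.sense()['qpos'].round(2), readout.sense()['qvel'].round(2))
"
```

```text
[0.58, 3.2, 5.77] [0.082, -0.004, 0.422]
[2.27, 3.22, 14.31] [0.082, -0.004, 0.422]
[ 0.21  0.16  2.07 -0.24  0.86 -0.24] [ 0.   -0.   -0.   -0.    0.    0.01]
```

step_arm --deltas '[{"translation": [0.2,1,1.5],"rot": [0.025,0,0.12]},{"translation": [0.4,2.2,3.5],"rot": [0.05,-0.001,0.26]},{"translation": [0.58,3.2,5.7],"rot": [0.082,-0.004,0.42]},{"translation": [0.58,3.2,5.7],"rot": [0.082,-0.004,0.42]},{"translation": [0.58,3.2,5.7],"rot": [0.082,-0.004,0.42]}]'

```text
clock: 21.25
eef_pos: [482.7, 82.2, 285.9]
tcp_rot: [3.141, 0.2, 1.746]
contact_force: [-0.4, 0.9, 0.5]
opening: 0.585
```

```bash
python3 -c "
from plan import *
a=-np.pi/2+.108
rows([(-141.8,14.8,a)],off=78,z=28)
f=grab('top')
cv2.imwrite('pics/c6.png',cv2.cvtColor(cv2.resize(f['image'][145:260,180:400],None,fx=3.6,fy=3.6,interpolation=cv2.INTER_CUBIC),cv2.COLOR_RGB2BGR))
f=grab('scene'); im=f['image'][130:260,180:380]; cv2.imwrite('pics/s8.png',cv2.cvtColor(cv2.resize(im,None,fx=4,fy=4),cv2.COLOR_RGB2BGR))
grab('wrist','pics/w8.png')
"
```

```text
[1.71, -0.03, 8.67] [0.001, 0.0, 0.005]
```

View pics/s8.png

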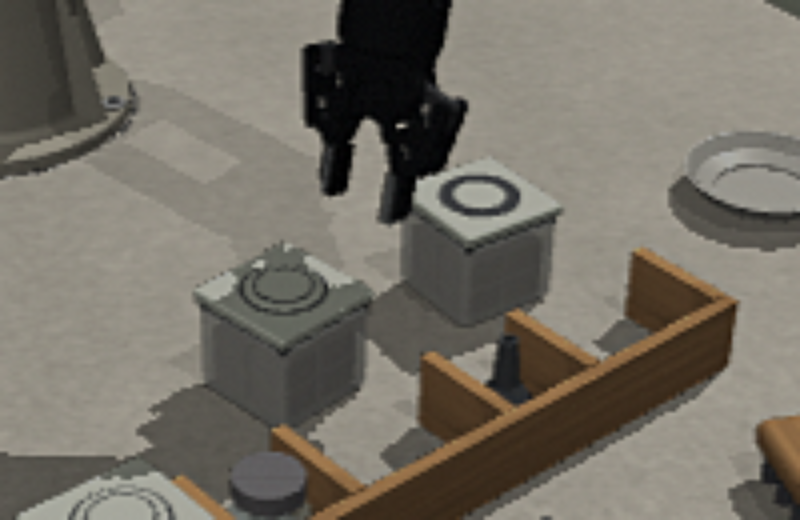

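View pics/w8.png

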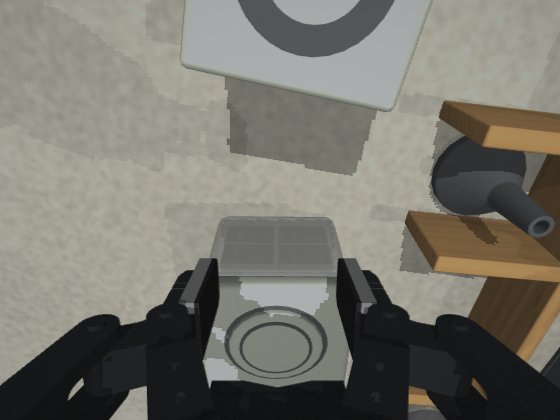

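The fingers straddle the middle canister's left face symmetrically, with the left canister clear. Descending.

step_arm --deltas '[{"translation": [0.4,0,2],"rot": [0,0,0.005]},{"translation": [0.8,0,4.2],"rot": [0,0,0.005]},{"translation": [1.25,0,6.4],"rot": [0,0,0.005]},{"translation": [1.6,0,8.1],"rot": [0,0,0.005]},{"translation": [1.7,0,8.6],"rot": [0,0,0.005]},{"translation": [1.7,0,8.6],"rot": [0,0,0.005]}]'

```text
clock: 22.15
eef_pos: [483.2, 82.2, 197.8]
tcp_rot: [3.14, 0.201, 1.738]
contact_force: [0.8, 1.2, -0.2]
opening: 0.584
```

```bash
python3 -c "
from plan import *
import m
f=grab('top')
for r in m.lids(f,b=(195,400,160,260)): print(np.round(r[0],1),np.round(r[1],1),round(r[2],1),w2rack([*r[0],0]).round(1))
y=np.array([24,19,14.8,11,7,3,0]);a=-np.pi/2+np.interp(y,[0,15],[0.02,.108])
rows([(-141.8,Y,A) for Y,A in zip(y,a)])
"
```

```text
[ 648.6 -249.9] [89.9 85.3] 89.9 [  -8.8 -214.8    0. ]
[-1.39, 0.0, 0.34] [0.001, 0.0, -0.004]
[-1.88, -0.05, 0.43] [0.001, 0.0, -0.004]
[-2.29, -0.08, 0.52] [0.002, 0.0, -0.002]
[-2.66, 0.08, 0.59] [0.006, 0.0, 0.019]
[-3.05, 0.24, 0.67] [0.011, 0.0, 0.042]
[-3.46, 0.41, 0.76] [0.015, 0.0, 0.065]
[-3.76, 0.54, 0.82] [0.019, 0.0, 0.083]
```

step_arm --deltas '[{"translation": [-0.7,0,0.15],"rot": [0,0,0]},{"translation": [-1.4,0,0.3],"rot": [0,0,0]},{"translation": [-1.9,-0.05,0.4],"rot": [0,0,0]},{"translation": [-2.3,-0.08,0.48],"rot": [0.002,0,0]},{"translation": [-2.65,0.08,0.55],"rot": [0.006,0,0.019]},{"translation": [-3.05,0.24,0.64],"rot": [0.011,0,0.042]},{"translation": [-3.45,0.4,0.72],"rot": [0.015,0,0.065]},{"translation": [-3.75,0.53,0.78],"rot": [0.018,0,0.083]}]'

```text
clock: 23.2
eef_pos: [495.0, 45.2, 197.5]
tcp_rot: [3.141, 0.2, 1.651]
contact_force: [0.3, 2.9, 2.1]
opening: 0.585
```

step_arm --deltas '[{"translation": [1,0,-0.2],"rot": [0,0,0]},{"translation": [2,0,-1],"rot": [0,0,0]},{"translation": [1.5,0,-4],"rot": [0,0,0]},{"translation": [1,0,-8],"rot": [0,0,0]},{"translation": [0.5,4,-12],"rot": [0,0,0]},{"translation": [0.5,9,-13],"rot": [-0.01,0,-0.06]},{"translation": [0.5,14,-13],"rot": [-0.03,0,-0.16]}]'

```text
clock: 24.08
eef_pos: [633.2, 88.9, 326.1]
tcp_rot: [3.141, 0.2, 1.819]
contact_force: [0.6, 0.2, 0.1]
opening: 0.59
```

```bash
python3 -c "
from plan import *
import m
f=grab('top')
for r in m.lids(f,b=(195,400,160,260)): print(np.round(r[0],1),np.round(r[1],1),round(r[2],1),w2rack([*r[0],0]).round(1))
cv2.imwrite('pics/t9.png',cv2.cvtColor(f['image'],cv2.COLOR_RGB2BGR))
"
```

```text
[503.  -42.9] [87.2 88.1] 4.7 [-141.2    0.9    0. ]
```

View pics/t9.png

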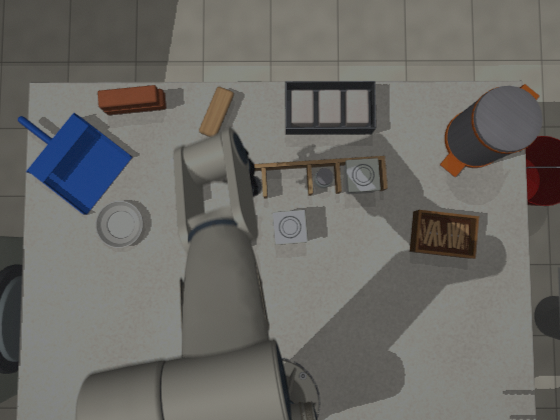

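The middle canister is now at (-141.2, +0.9), nearly square. That retreat went over the rack by mistake (tool +y), but the tips stayed at about 156 mm, clear of everything. Now round to its front.

```bash
python3 -c "
from plan import *
rows([(-141.5,.9,.02)],off=95,z=150)
print(readout.sense()['qpos'].round(2),readout.sense()['qvel'].round(2))
"
```

```text
[-6.91, -29.19, 1.89] [-0.274, 0.005, -1.371]
[ 0.19  0.46  1.67 -0.24  1.01  0.06] [ 0.   -0.05  0.12 -0.   -0.    0.16]
```

step_arm --deltas '[{"translation": [-0.3,-2,0],"rot": [-0.02,0,-0.1]},{"translation": [-1,-6,0],"rot": [-0.055,0,-0.27]},{"translation": [-2,-10,0],"rot": [-0.09,0,-0.45]},{"translation": [-3,-14,0],"rot": [-0.125,0,-0.63]},{"translation": [-4,-18,0.5],"rot": [-0.16,0.001,-0.81]},{"translation": [-5,-22,1],"rot": [-0.197,0.002,-0.99]},{"translation": [-6,-26,1.5],"rot": [-0.233,0.003,-1.17]},{"translation": [-6.9,-29.2,1.9],"rot": [-0.27,0.005,-1.35]}]'

```text
clock: 25.12
eef_pos: [370.7, -49.0, 320.2]
tcp_rot: [-3.141, 0.191, 3.137]
contact_force: [0.3, -0.5, 0.4]
opening: 0.587
```

step_arm --deltas '[{"translation": [0,0,0],"rot": [0,0,0]},{"translation": [0,0,0],"rot": [0,0,0]}]'

```text
clock: 25.38
eef_pos: [372.8, -49.0, 320.6]
tcp_rot: [-3.141, 0.192, 3.128]
contact_force: [0.0, -0.2, 1.0]
opening: 0.59
```

```bash
python3 -c "
from plan import *
import m
rows([(-141.5,.9,.02)],off=90,z=120)
rows([(-141.5,.9,.02)],off=90,z=28)
f=grab('top')
for r in m.lids(f,b=(195,400,160,260)): print(np.round(r[0],1),np.round(r[1],1),round(r[2],1),w2rack([*r[0],0]).round(1))
print(readout.sense()['qpos'].round(2),readout.sense()['qvel'].round(2))
"
```

```text
[0.0, -0.41, 3.17] [-0.019, -0.008, -0.094]
[1.76, -0.41, 12.2] [-0.019, -0.008, -0.094]
[ 649.4 -249.1] [87.5 88.4] 3.8 [  -7.9 -214.     0. ]
[503.  -42.8] [87.4 88.1] 4.9 [-141.2    1.     0. ]
[482.8 164.8] [88.5 87.3] 87.9 [-148.4  209.5    0. ]
[-0.15  0.03  2.28  0.04  0.64 -1.73] [ 0.01  0.01 -0.    0.    0.   -0.01]
```

step_arm --deltas '[{"translation": [0,-0.2,1.5],"rot": [-0.01,-0.004,-0.05]},{"translation": [0.1,-0.4,3.7],"rot": [-0.019,-0.008,-0.094]},{"translation": [0.6,-0.4,6.2],"rot": [-0.019,-0.008,-0.094]},{"translation": [1.1,-0.4,8.8],"rot": [-0.019,-0.008,-0.094]},{"translation": [1.6,-0.4,11.2],"rot": [-0.019,-0.008,-0.094]},{"translation": [1.76,-0.4,12.1],"rot": [-0.019,-0.008,-0.094]},{"translation": [1.76,-0.4,12.1],"rot": [-0.019,-0.008,-0.094]}]'

```text
clock: 26.3
eef_pos: [378.3, -53.1, 197.7]
tcp_rot: [3.141, 0.198, -3.056]
contact_force: [0.4, -0.2, 0.6]
opening: 0.588
```

```bash
python3 -c "
from plan import *
x=np.array([-165,-150,-142,-134,-126,-118,-110,-102]);a=np.interp(x,[-140,-100],[.02,0])
rows([(X,.5,A) for X,A in zip(x,a)])
grab('wrist','pics/w9.png')
"
```

```text
[-1.17, -0.01, 0.25] [0.001, -0.002, 0.003]
[-2.64, -0.04, 0.54] [0.001, -0.002, 0.003]
[-3.43, -0.06, 0.7] [0.001, -0.002, 0.003]
[-4.21, -0.05, 0.86] [0.001, -0.002, 0.006]
[-5.0, -0.04, 1.02] [0.002, -0.002, 0.009]
[-5.78, -0.02, 1.17] [0.003, -0.002, 0.013]
[-6.57, 0.0, 1.33] [0.004, -0.002, 0.017]
[-7.35, 0.02, 1.49] [0.004, -0.002, 0.021]
```

View pics/w9.png

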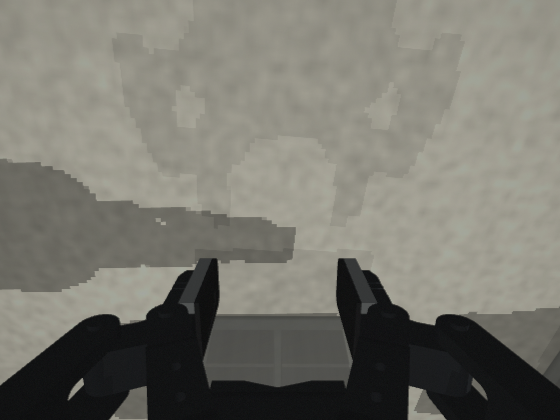

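The fingers are centred on the front face, which runs level across row 318. Pushing.

step_arm --deltas '[{"translation": [-1.2,0,0.24],"rot": [0,0,0.003]},{"translation": [-2.6,-0.03,0.52],"rot": [0,0,0.003]},{"translation": [-3.4,-0.06,0.68],"rot": [0,0,0.003]},{"translation": [-4.2,-0.05,0.84],"rot": [0,0,0.006]},{"translation": [-5,-0.04,1],"rot": [0.001,0,0.009]},{"translation": [-5.8,-0.02,1.15],"rot": [0.002,0,0.013]},{"translation": [-6.6,0,1.31],"rot": [0.003,0,0.017]},{"translation": [-7.4,0.02,1.48],"rot": [0.004,0,0.021]}]'

```text
clock: 27.35
eef_pos: [453.6, -46.7, 198.0]
tcp_rot: [-3.142, 0.199, -3.078]
contact_force: [-2.1, -1.4, -0.4]
opening: 0.587
```

```bash
python3 -c "
from plan import *
import m
f=grab('top')
for r in m.lids(f,b=(195,400,160,260)): print(np.round(r[0],1),np.round(r[1],1),round(r[2],1),w2rack([*r[0],0]).round(1))
x=np.array([-94,-86,-78,-70,-62,-54,-46,-38])
rows([(X,0,0) for X in x])
"
```

```text
[ 648.6 -248.5] [92.7 85.3] 89.9 [  -8.7 -213.4    0. ]
[540.8 -40.4] [87.  88.3] 3.5 [-103.3    1.1    0. ]
[481.6 164.7] [87.2 86.7] 89.9 [-149.6  209.5    0. ]
[-0.6, -0.01, 0.2] [-0.0, 0.001, 0.001]
[-1.38, -0.01, 0.36] [-0.0, 0.001, 0.001]
[-2.16, -0.01, 0.52] [-0.0, 0.001, 0.001]
[-2.95, -0.01, 0.68] [-0.0, 0.001, 0.001]
[-3.73, -0.01, 0.84] [-0.0, 0.001, 0.001]
[-4.52, -0.01, 1.0] [-0.0, 0.001, 0.001]
[-5.3, -0.01, 1.16] [-0.0, 0.001, 0.001]
[-6.08, -0.01, 1.32] [-0.0, 0.001, 0.001]
```

step_arm --deltas '[{"translation": [-0.7,0,0.14],"rot": [0,0,0]},{"translation": [-1.5,0,0.3],"rot": [0,0,0]},{"translation": [-2.3,0,0.46],"rot": [0,0,0]},{"translation": [-3.1,0,0.62],"rot": [0,0,0]},{"translation": [-3.9,0,0.78],"rot": [0,0,0]},{"translation": [-4.7,0,0.95],"rot": [0,0,0]},{"translation": [-5.5,0,1.11],"rot": [0,0,0]},{"translation": [-6.2,0,1.25],"rot": [0,0,0]}]'

```text
clock: 28.4
eef_pos: [516.7, -42.7, 198.2]
tcp_rot: [-3.142, 0.199, -3.078]
contact_force: [-2.2, -0.5, -0.9]
opening: 0.59
```

```bash
python3 -c "
from plan import *
import m
f=grab('top')
for r in m.lids(f,b=(195,400,160,260)): print(np.round(r[0],1),np.round(r[1],1),round(r[2],1),w2rack([*r[0],0]).round(1))
x=np.array([-28,-20,-14,-10])
rows([(X,0,0) for X in x])
"
```

```text
[ 649.1 -249. ] [86.8 90.3] 2.2 [  -8.3 -213.9    0. ]
[603.6 -36.3] [87.6 88.2] 3.8 [-40.4   1.2   0. ]
[482.7 164.6] [88.1 87.4] 87.9 [-148.5  209.3    0. ]
[-0.88, -0.02, 0.26] [-0.0, 0.001, 0.001]
[-1.67, -0.02, 0.42] [-0.0, 0.001, 0.001]
[-2.26, -0.02, 0.54] [-0.0, 0.001, 0.001]
[-2.65, -0.02, 0.62] [-0.0, 0.001, 0.001]
```

Remaining travel is about 32 mm. I'll go 27 mm, then feel for the board.

step_arm --deltas '[{"translation": [-0.7,0,0.16],"rot": [0,0,0]},{"translation": [-1.4,0,0.32],"rot": [0,0,0]},{"translation": [-2.1,0,0.46],"rot": [0,0,0]},{"translation": [-2.7,0,0.58],"rot": [0,0,0]},{"translation": [-2.7,0,0.58],"rot": [0,0,0]}]'

```text
clock: 29.08
eef_pos: [544.6, -41.0, 197.9]
tcp_rot: [-3.141, 0.201, -3.078]
contact_force: [-0.6, -0.3, -0.7]
opening: 0.587
```

step_arm --deltas '[{"translation": [-0.2,0,0.04],"rot": [0,0,0]},{"translation": [-0.2,0,0.04],"rot": [0,0,0]}]'

```text
clock: 29.32
eef_pos: [545.7, -40.9, 197.8]
tcp_rot: [-3.142, 0.199, -3.078]
contact_force: [-1.5, -0.2, 1.0]
opening: 0.587
```

step_arm --deltas '[{"translation": [-0.2,0,0.04],"rot": [0,0,0]},{"translation": [-0.2,0,0.04],"rot": [0,0,0]}]'

```text
clock: 29.58
eef_pos: [547.8, -40.7, 197.8]
tcp_rot: [-3.142, 0.199, -3.078]
contact_force: [-3.1, -0.8, 0.6]
opening: 0.59
```

step_arm --deltas '[{"translation": [-0.1,0,0.02],"rot": [0,0,0]},{"translation": [-0.1,0,0.02],"rot": [0,0,0]}]'

```text
clock: 29.82
eef_pos: [548.7, -40.7, 197.7]
tcp_rot: [3.142, 0.199, -3.078]
contact_force: [-2.5, 0.3, 2.2]
opening: 0.586
```

step_arm --deltas '[{"translation": [-0.1,0,0.02],"rot": [0,0,0]},{"translation": [-0.1,0,0.02],"rot": [0,0,0]}]'

```text
clock: 30.08
eef_pos: [549.1, -40.6, 197.6]
tcp_rot: [3.141, 0.197, -3.078]
contact_force: [-7.0, -0.2, 3.5]
opening: 0.588
```

step_arm --deltas '[{"translation": [-0.1,0,0.02],"rot": [0,0,0]},{"translation": [-0.2,0,0.04],"rot": [0,0,0]},{"translation": [-0.2,0,0.04],"rot": [0,0,0]}]'

```text
clock: 30.45
eef_pos: [549.8, -40.5, 197.2]
tcp_rot: [3.141, 0.194, -3.078]
contact_force: [-13.1, -2.3, 7.3]
opening: 0.585
```

step_arm --deltas '[{"translation": [1,0,-0.2],"rot": [0,0,0]},{"translation": [3,0,-0.6],"rot": [0,0,0]},{"translation": [7,0,-1.5],"rot": [0,0,0]},{"translation": [11,0,-4],"rot": [0,0,0]},{"translation": [15,0,-8],"rot": [0,0,0]},{"translation": [17,0,-12],"rot": [0,0,0]},{"translation": [17,0,-14],"rot": [0,0,0]},{"translation": [17,0,-14],"rot": [0,0,0]}]'

```text
clock: 31.45
eef_pos: [358.6, -53.1, 303.0]
tcp_rot: [-3.14, 0.205, -3.078]
contact_force: [0.2, -0.1, 0.5]
opening: 0.59
```

```bash
python3 -c "
from plan import *
import m
f=grab('top')
cv2.imwrite('pics/c10.png',cv2.cvtColor(cv2.resize(f['image'][145:260,180:400],None,fx=3.6,fy=3.6,interpolation=cv2.INTER_CUBIC),cv2.COLOR_RGB2BGR))
for r in m.lids(f,b=(195,400,160,260)): print(np.round(r[0],1),np.round(r[1],1),round(r[2],1),w2rack([*r[0],0]).round(1))
f=grab('scene','pics/s10.png')
"
```

```text
[ 649.3 -248.4] [87.4 90. ] 3.4 [  -8.  -213.3    0. ]
[636.  -34.2] [87.5 88.2] 3.7 [-7.9  1.3  0. ]
[482.8 164.7] [88.  87.4] 87.8 [-148.4  209.3    0. ]
```

View pics/c10.png

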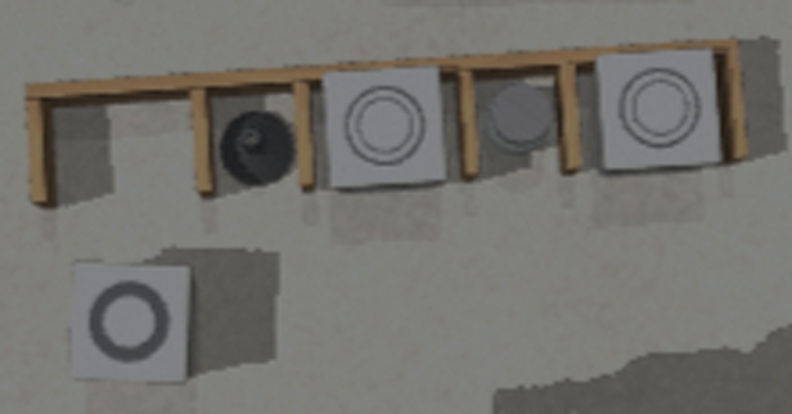

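View pics/s10.png

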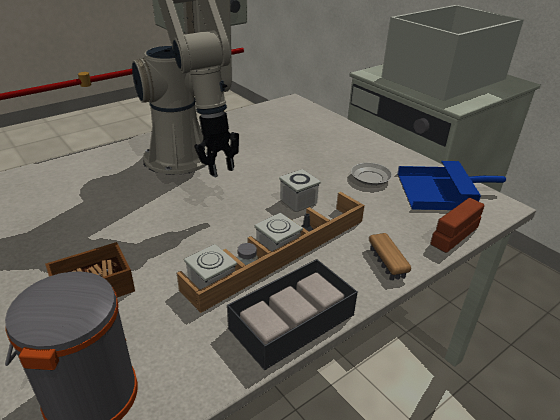

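Both firm canisters sit at rack x = -8 mm with buttons 3 mm proud. The perished one (crop (130,320)) hasn't moved, and the bystanders and arm are clear. Handing in.

```bash
python3 -c "
from rig import ticket,readout
print(readout.sense()['contact_force'],readout.sense()['qvel'].round(3)); print(ticket.sign_off())"
```

```text
[-0.19298524 -0.2733887   0.05723738] [ 0.002  0.026  0.006 -0.002  0.006 -0.001]
the job is handed in; nothing more can be done
None
```

The job is done and handed in at about 31.5 s. All three buttons are clicked down, the two firm canisters are home in the rack, and the one with the perished seal stands where it was.

| Canister | Highest force read | Button after pressing | Where it is now |
|---|---|---|---|
| Left | about 4 N (light) | level with the lid, seal perished | in front of the rack, unmoved to within 0.2 mm |
| Middle | 10.6 N (firm) | about 3 mm above the lid | home in the middle stall, rack x = -7.9 mm, y = +1.3 mm |
| Right | 10.3 N (firm) | about 3 mm above the lid | home in the right-hand stall, rack x = -8.0 mm, y = -213.3 mm |

- **Middle canister:** it stood 15 mm off its stall's axis, so I nudged it sideways and squared it before pushing it in.
- **Home checks:** the push force rose from about 3 N to 13 N (middle) and 16 N (right) as each met the back board. Both measure at the -8 mm home position and stand upright.
- **Bystanders:** in the last pictures the jar, funnel, dish and peg box look unmoved; I did not measure them. The arm touched nothing when I handed in.
- **Readings that disagreed:** a few lid readings came out 1–2 mm off while the arm partly hid or shaded the lids; the last readings, with the arm clear, agreed. The firm buttons read slightly under the stated 12 N because force was only read at the end of each small step.
- **One slip:** after the sideways nudge I backed off in the wrong direction, over the rack. The fingertips were about 156 mm up and touched nothing.

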